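# Change the bench air over to the capped tap

## Task

Change the compressed air over from the nozzle tap to the capped tap: first turn the lever of the tap with the tapered nozzle fully shut against its stop (lever across the pipe). Then lift the dust cap off the other tap's outlet and stand it upright, open end down, in the cup of the wooden cap holder, and only then turn that tap's lever fully open against its stop (lever in line with the pipe). Leave the rosin, the wax and the cork where they lie.

Things in the scene. Friction and masses are not known exactly. Their poses are not given: they have to be found in the camera images.
- nozzle_tap: The tap in use: brass air tap fixed on a steel plate 136 x 64 x 10 mm. Origin: underside (6 mm above the bench, on a mat), below the lever's vertical pivot. x: along the pipe, from outlet to inlet (within 0.15 rad of straight ahead), y left, z up. Pipe axis at z = 45 mm, its ball housing 38 mm thick. Upright outlet at x = -55 mm with a fixed tapered nozzle, tip 116 mm up.
- capped_tap: The spare tap: brass air tap fixed on a steel plate 136 x 64 x 10 mm. Origin: underside (6 mm above the bench, on a mat), below the lever's vertical pivot. x: along the pipe, from outlet to inlet (within 0.15 rad of straight ahead), y left, z up. Pipe axis at z = 45 mm, its ball housing 38 mm thick. Upright outlet spigot at x = -55 mm, under the dust cap. Either tap may be the left one.
- nozzle_lever (a joint): lever angle of the nozzle tap, rad. 0 = shut, at its stop, lever along the tap's +y, across the pipe. 1.571 = fully open, at its stop, lever along the tap's +x, in line with the pipe. Turns level, opening clockwise from above; stays where it is left (friction 0.12 N m). Starts more than half open.
- spare_lever (a joint): lever angle of the capped tap, rad. 0 = shut, at its stop, lever along the tap's +y, across the pipe. 1.571 = fully open, at its stop, lever along the tap's +x, in line with the pipe. Turns level, opening clockwise from above; stays where it is left (friction 0.12 N m). Starts shut or within a few degrees of it.
- nozzle_lever_grip (a point): middle of the black lever sleeve of the nozzle tap, 50 mm from the pivot, 84 mm above the tap's origin. Sleeve: 26 to 70 mm from the pivot, 16 mm wide, 78 to 90 mm above the tap's origin. Its y axis points out along the lever.
- spare_lever_grip (a point): middle of the black lever sleeve of the capped tap, 50 mm from the pivot, 84 mm above the tap's origin. Sleeve: 26 to 70 mm from the pivot, 16 mm wide, 78 to 90 mm above the tap's origin. Its y axis points out along the lever.
- capped_tap_outlet (a point): centre of the tip of the capped tap's spigot, 18 mm in diameter, 100 mm above the tap's origin; the axes are the tap's.
- dust_cap: black rigid cap, a cylinder 30 mm in diameter and 42 mm tall, about 30 g. Origin: centre of its open lower rim, z towards its closed top. Bore 24 mm wide and 24 mm deep from below; sits loosely over the spigot with its closed top on the spigot's tip (origin 24 mm below the tip) and lifts straight off.
- cap_holder: turned wooden cap holder, fixed: a 58 mm round foot, a slim stem and a round cup on top, 48 mm outside, rim 58 mm above its origin (centre of the underside, z up; on the mat, 6 mm above the bench top).
- holder_floor (a point): centre of the cup's floor, 48 mm above the holder's origin; the cup is 38 mm wide inside and 10 mm deep. The cap stands in it with its origin at this point.
- rosin_cake: bystander: round brown rosin cake, 43 mm across, 16 mm high, loose on the bench; origin underside centre.
- wax_block: bystander: yellow beeswax block 30 x 50 x 22 mm, loose on the bench; origin underside centre.
- cork: bystander: cork block 45 x 70 x 30 mm, loose on the bench behind the taps; origin underside centre.
There are look-alikes about, which are no part of the job. Several things have the shape of the dust_cap; the one meant has the colours described above.

How it is judged:
By the outcome, as a careful person would: the job done as asked, in the order asked, and still so for the second after the job is handed in, with the robot touching nothing.
It also fails if it takes over 64 s, if anything falls off the work surface, if the arm or the gripper's body presses on something with over 40 N, if the wrist force passes 120 N, or if a joint passes its speed limit or range.

## Robot

A 6-joint arm with a two-finger parallel gripper is mounted at the origin on a cart in front of the work surface, level with it; the furniture and walls round the work are solid. World frame = base frame: x ahead of the robot, y to its left, z up, the work surface at z = 0. Lengths are in mm, angles in rad, forces in N, time in s.
With the tool pointing down it reaches from about 400 to 925 mm from the base axis. Payload 12.5 kg.
Tool frame: the origin (TCP) lies on the front face of the gripper's body, between the roots of the fingers; the fingertips stand 78 mm ahead of it and the grasp point (between the pads) lies 59 mm ahead of it (env.nose_length is the distance from the TCP to the fingertips, in mm); z points along the fingers, y is the line along which they close (so a half turn about z gives the same grasp; the last joint's range is limited). The gripper opens to 95 mm and grips with 3 to 60 N. Pads are 20 mm wide; open, the fingers measure 119 mm over their backs; the gripper's body (75 mm by 180 mm) begins 59 mm behind the grasp point.
Start: joints at [1.105, 0.491, 1.559, -0, 1.092, -0.106], TCP at [220.036, 584.998, 292.261] pointing down, gripper open.
Joint ranges: [-3.1, 3.1], [-0.84, 2.19], [0.05, 2.79], [-1.13, 4.28], [0.06, 2.93], [-2.69, 2.69]. Speed limits (rad/s): [2.22, 2.22, 2.79, 3.14, 3.14, 3.14].

## Interface

Orientations are given as [roll, pitch, yaw] about the fixed x, y, z axes, in that order (R = Rz(yaw) Ry(pitch) Rx(roll)).
In Python, from cell import env gives the robot as it stands.
- The arm moves only by the tool jog_arm, never from a script. Its argument "motion" is a list of rows, each a list of 7 numbers: the turn, a rotation vector about the tool's x, y, z in degrees, then the shift along the tool's x, y, z in mm, then the finger opening in mm, from 0 to 95.1. In form: [[wx, wy, wz, x, y, z, hand], ...]. A call has 1 to 10 rows; each row shifts and turns the commanded pose from where the row before left it, along the tool's axes as they then stand; what a row does not reach is not made up. A row lasts 1/8 s, in which the tool goes at most 62.5 mm and 10.7 degrees, less where a joint would pass 70% of its speed; a pose out of reach is approached as far as the arm can. A call is refused whole if a number of a shift passes 62.5 or a number of a turn 10.7, either way. A call with a gripper value outside its range is refused whole. The fingers move at their own pace and stop on an object; the grip force is fixed at half the most. Time passes only in rows, so rows that do not move let the fingers close. It gives the time, the measured TCP pose, the force, the opening and the grip force at its end, in the units of the state.
- env.state(): the state, without advancing time (a new reading comes with each control period).
- env.read_camera(name): name is "side" or "top"; returns a dict with "color" (384x512x3 uint8, red, green, blue), "z_map" (384x512 float32, mm along the optical axis (not along the pixel's ray), 0 where there is no reading), "camera_matrix" (3x3 intrinsics, pixels), "k1" (the pictures are not rectified: a ray, as slopes to the right and down, at radius r is drawn at 1 + k1 r^2 times it, then the intrinsics apply), "world_to_cam" (4x4, takes a point from world to camera coordinates). Camera axes: x right, y up, looking along -z (the intrinsics and any distortion apply to the point x, -y, -z); pixel columns grow to the right and rows downward; lengths in mm; the calibration is good to about 2 mm. A picture is of the moment at which its call begins.
- env.job_done(): hands the job in; it is judged then, once.
Trained networks look in the newest picture that a camera, given by its name, has taken for a name from the list of things; names that differ only in an ending like _2 or _b are one class to them, and where a whole thing is asked for, a point or a joint stands for the part that bears it (a point fixed in the world has none). Each returns a list of dicts, best first, with "score" (0 to 1); they miss things now and then, are a little off and sometimes report something else, mostly with a low value. They report only what shows in the picture. A call takes as long as a camera call. They do not tell look-alikes from the thing itself.
- env.recognise(camera, thing): "location" ([column, row] in pixels, amid what is visible of it).
The state is a dict: "t": time; "joints": joint angles; "qvel": joint speeds; "tau": joint torques, N m; "eef_pos": TCP position; "tcp_rot": TCP orientation; "ft_force": force on the tool from outside, world axes, zero at the start; "moment": the same for the moment, N m; "opening": opening from 0.0 (shut) to 1.0 (fully open); "grip_force": force on a finger pad.
Only numpy, scipy, OpenCV 4.12 (cv2) and the standard library are available. Lean on these libraries where they do the work, as an engineer would, in place of code of your own. Each camera call takes 0.05 s, during which the arm holds its last target. There are 200 camera calls.

## Working session

There is one attempt and no reset: what is moved stays moved. The work goes in short steps, Python scripts to look and compute and a tool call to move; the robot and the scene stay as the last step left them, time stands still between calls to the robot, and variables do not carry over. Pictures are saved under pics/ and viewed, at most 10 in all, crops included, and the job is handed in when it is done.

Besides the shell and the picture viewer there is one more tool, called after "Request:" as name(argument=value, ...) on one line, values as JSON. jog_arm: Moves the arm, as the interface text tells. Its arguments: {"type":"object","properties":{"motion":{"type":"array"}},"required":["motion"]}

```bash
mkdir -p pics
cat > h.py <<'E'
import numpy as np,cv2
from cell import env
def unproj(c,u,v,z=None,height=None):
    K=np.array(c["camera_matrix"]);M=np.linalg.inv(np.array(c["world_to_cam"]))
    d=np.array([(u-K[0,2])/K[0,0],(v-K[1,2])/K[1,1]]);s=d.copy()
    for _ in range(20): s=d/(1+c["k1"]*(s@s))
    r=M[:3,:3]@np.array([s[0],-s[1],-1]);o=M[:3,3]
    if height is not None: return o+r*(height-o[2])/r[2]
    if z is None: z=c["z_map"][int(round(v)),int(round(u))]
    return o+r*z
def cloud(c):
    K=np.array(c["camera_matrix"]);M=np.linalg.inv(np.array(c["world_to_cam"]))
    v,u=np.mgrid[:384,:512];d=np.stack([(u-K[0,2])/K[0,0],(v-K[1,2])/K[1,1]],-1);s=d.copy()
    for _ in range(20): s=d/(1+c["k1"]*(s**2).sum(-1,keepdims=True))
    r=np.stack([s[...,0],-s[...,1],-np.ones_like(u,float)],-1)*c["z_map"][...,None]
    return r@M[:3,:3].T+M[:3,3]
E
python3 - <<'E'
from h import *
np.set_printoptions(precision=1,suppress=True)
for n in("top","side"):
    c=env.read_camera(n);cv2.imwrite(f"pics/{n}0.png",cv2.resize(c["color"][...,::-1],(800,600)))
    print(n,np.linalg.inv(c["world_to_cam"])[:3,3])
    for t in "nozzle_tap capped_tap nozzle_lever_grip spare_lever_grip capped_tap_outlet dust_cap cap_holder holder_floor rosin_cake wax_block cork".split():
        for r in env.recognise(n,t)[:4]:
            u,v=r["location"];print(t,round(r["score"],2),int(u),int(v),unproj(c,u,v))
print(env.state())
E
```

```text
top [ 374.1  199.6 1274.4]
nozzle_tap 0.81 184 194 [495.1 399.4  62.7]
capped_tap 0.8 232 193 [490.8 256.6  95.1]
nozzle_lever_grip 0.7 176 176 [544.3 415.5  92.1]
spare_lever_grip 0.63 224 192 [495.7 280.   92.3]
spare_lever_grip 0.23 176 181 [529.9 416.1  92.1]
capped_tap_outlet 0.8 232 192 [493.9 256.8  95. ]
dust_cap 0.67 234 209 [444.6 248.8 122.4]
dust_cap 0.62 349 232 [371.  -87.3  40.6]
cap_holder 0.81 211 238 [364.6 323.2  55.2]
holder_floor 0.8 210 238 [364.6 326.4  51.9]
wax_block 0.6 274 180 [534.5 130.5  21.1]
cork 0.78 228 148 [634.9 267.6  34.2]
side [ 614.9 -572.3  621.4]
nozzle_tap 0.71 272 166 [511.8 394.8  43.3]
nozzle_tap 0.45 264 171 [501.  287.2  91.8]
capped_tap 0.6 263 200 [503.  256.9  16.1]
capped_tap 0.29 221 178 [369.6 316.6  39.4]
nozzle_lever_grip 0.42 281 152 [536.9 407.8  88.2]
spare_lever_grip 0.45 314 201 [642.1 249.   29. ]
spare_lever_grip 0.43 263 170 [498.4 286.1  92.9]
capped_tap_outlet 0.68 262 197 [ 614.9 -572.3  621.4]
dust_cap 0.83 180 293 [ 380.3 -106.1   32.3]
dust_cap 0.68 242 172 [450.3 238.4 115.1]
cap_holder 0.68 223 179 [376.5 317.2  37.1]
cap_holder 0.37 264 196 [505.1 269.7  18.1]
holder_floor 0.63 221 181 [371.  315.6  31.4]
rosin_cake 0.74 227 229 [428.4 123.7  14.9]
wax_block 0.75 260 171 [473.4 405.6  18. ]
wax_block 0.7 268 229 [531.2 128.8  21.4]
cork 0.57 314 201 [642.9 246.4  30.4]
{'t': 1.2, 'joints': array([ 1.1,  0.5,  1.6, -0. ,  1.1, -0.1]), 'qvel': array([-0.,  0.,  0.,  0.,  0.,  0.]), 'tau': array([ -0. , -61.2, -25.8,   0.1,   0. ,  -0. ]), 'eef_pos': array([220. , 585. , 292.3]), 'tcp_rot': array([3.1, 0. , 2.8]), 'ft_force': array([ 0. ,  0.2, -0.5]), 'moment': array([0., 0., 0.]), 'grip_force': 0.0, 'opening': 1.0000045805120608}
```

View pics/top0.png

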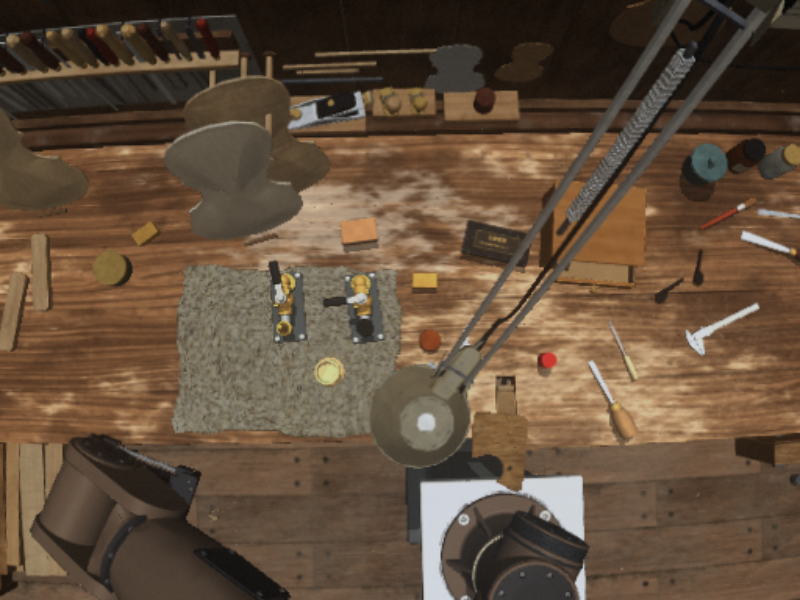

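Run:
```python
from h import *
np.set_printoptions(precision=4,suppress=True)
c=env.read_camera("top");cv2.imwrite("pics/crop0.png",cv2.resize(c["color"][120:270,150:280,::-1],(520,600),interpolation=cv2.INTER_CUBIC))
P=cloud(c);C=c["color"].astype(int);np.savez("c0.npz",P=P,C=C)
def rep(n,m): 
    p=P[m];print(n,len(p),np.median(p,0).round(1),p.min(0).round(1),p.max(0).round(1),"mid",((p.min(0)+p.max(0))/2).round(1),"col",np.median(C[m],0))
X,Y,Z=P[...,0],P[...,1],P[...,2]
box=lambda x0,x1,y0,y1,z0,z1:(X>x0)&(X<x1)&(Y>y0)&(Y<y1)&(Z>z0)&(Z<z1)
rep("cap top",box(415,480,215,285,113,135))
rep("nozzle top",box(400,480,360,440,100,130))
for n,b in(("noz lever",(470,620,360,470,84,102)),("spare lever",(460,600,240,330,84,102))):
    m=box(*b)
    rep(n,m);k=m&(C.max(-1)<90);rep(n+" dark",k)
    xy=P[k][:,:2];cc=xy.mean(0);u,s,vt=np.linalg.svd(xy-cc);print(cc,vt[0],np.degrees(np.arctan2(vt[0][1],vt[0][0])))
m=box(330,410,280,360,58,72);rep("holder rim",m)
m=box(330,410,280,360,46,58);rep("holder floor",m)
for n,b in(("L plate",(400,600,350,460,10,24)),("R plate",(400,600,210,320,10,24))):
    m=box(*b);rep(n,m);print(cv2.minAreaRect(P[m][:,:2].astype(np.float32)))
```

```text
cap top 96 [444.9 253.8 123.6] [430.7 239.9 117.2] [458.8 268.1 130.9] mid [444.8 254.  124.1] col [45. 42. 35.]
nozzle top 20 [449.1 402.  110.3] [444.  399.  100.2] [455.8 407.1 124.2] mid [449.9 403.1 112.2] col [102.5  77.   42.5]
noz lever 158 [533.9 414.   93.5] [494.1 397.7  84.2] [572.  428.8 101.7] mid [533.1 413.3  92.9] col [72.  59.5 48. ]
noz lever dark 86 [550.5 417.2  94.9] [496.6 400.7  86.1] [572.  428.8 101.7] mid [534.3 414.8  93.9] col [49.  43.5 39. ]
[549.8875 417.5455] [-0.9736 -0.2281] -166.81514059970183
spare lever 158 [496.1 290.9  94.2] [485.7 248.8  86.9] [510.1 329.  101.1] mid [497.9 288.9  94. ] col [73.5 58.5 48.5]
spare lever dark 85 [493.9 308.2  95.9] [485.7 285.7  88.3] [503.  329.   99.9] mid [494.3 307.3  94.1] col [50. 45. 41.]
[494.5566 308.1532] [ 0.0717 -0.9974] -85.8894216959626
holder rim 96 [367.  325.7  62.9] [343.5 304.7  58. ] [389.7 351.5  68.8] mid [366.6 328.1  63.4] col [188. 180. 121.]
holder floor 122 [366.8 329.2  53.6] [345.9 305.5  47.4] [384.  347.   57.9] mid [365.  326.3  52.6] col [206. 203. 140.]
L plate 852 [476.1 394.4  14.1] [400.  350.4  10. ] [569.2 460.   23.5] mid [484.6 405.2  16.8] col [87. 87. 83.]
((484.18865966796875, 405.40966796875), (169.76638793945312, 108.6475830078125), 1.036145567893982)
R plate 825 [480.4 251.1  14.4] [400.3 210.1  10. ] [572.4 319.8  23.9] mid [486.4 264.9  16.9] col [95. 90. 83.]
((486.14794921875, 264.6558532714844), (109.45744323730469, 171.37396240234375), 89.13738250732422)
```

View pics/crop0.png

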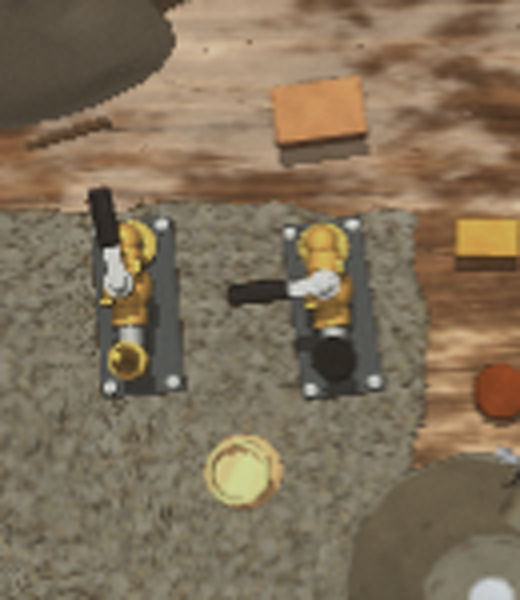

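View pics/side0.png

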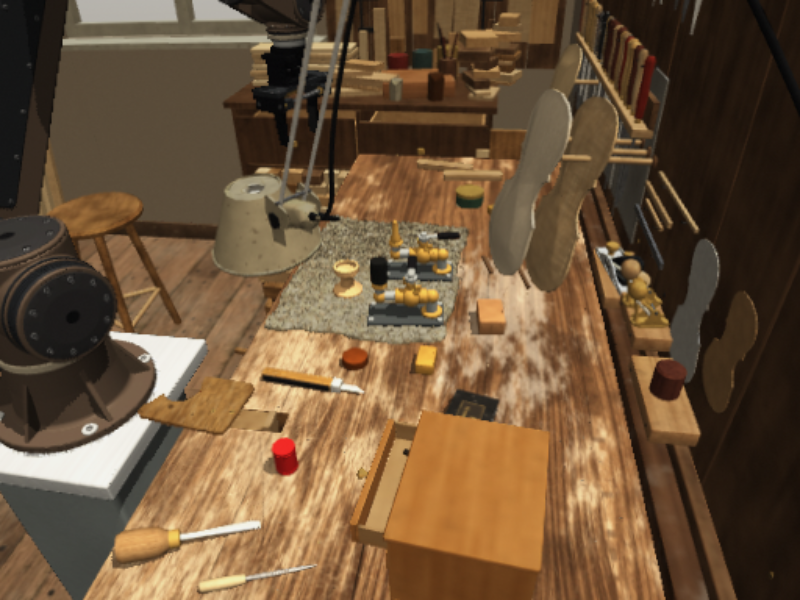

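Run:
```python
from h import *
np.set_printoptions(precision=1,suppress=True,linewidth=220)
d=np.load("c0.npz");P=d["P"];C=d["C"];X,Y,Z=[P[...,i] for i in range(3)]
s=env.read_camera("side");Q=cloud(s)
for nm,p in(("top",P),("side",Q)):
    print(nm,"rows x 300..740 step40, cols y 640..40")
    for x in range(300,760,40):
        r=[]
        for y in range(640,0,-40):
            m=(abs(p[...,0]-x)<20)&(abs(p[...,1]-y)<20)&(p[...,2]>-5)
            r.append(int(np.percentile(p[...,2][m],95)) if m.sum()>2 else -1)
        print(x,r)
# nozzle lever sleeve
b=(X>500)&(X<620)&(Y>380)&(Y<460)&(Z>88)&(Z<102)
k=b&(C.max(-1)<75)
k=cv2.morphologyEx(k.astype(np.uint8),cv2.MORPH_OPEN,np.ones((2,2)))>0
p=P[k];cc=p.mean(0);v=np.linalg.svd(p[:,:2]-cc[:2])[2][0];v*=np.sign(v[0]);t=(p[:,:2]-cc[:2])@v
print("sleeve",len(p),cc,v,np.degrees(np.arctan2(v[1],v[0])),t.min(),t.max(),"pivot",cc[:2]+v*((t.min()+t.max())/2-48))
w=b&(C.min(-1)>110);print("white boss",P[w].mean(0),P[w].min(0),P[w].max(0))
m=(X>420)&(X<480)&(Y>370)&(Y<430)&(Z>95);print("nozzle",P[m])
for nm,y0,y1 in(("L",350,450),("R",205,305)):
    m=(X>400)&(X<580)&(Y>y0)&(Y<y1)&(Z<40)&(C.max(-1)-C.min(-1)<14)&(C.max(-1)<95)
    print(nm,m.sum());k=cv2.morphologyEx(m.astype(np.uint8),cv2.MORPH_OPEN,np.ones((2,2)))
    n,l,st,ce=cv2.connectedComponentsWithStats(k);print(st[1:][st[1:,4]>20])
```

```text
top rows x 300..740 step40, cols y 640..40
300 [327, 521, 525, 12, 12, 13, 12, 12, 13, 12, 244, 297, 294, 292, 238, 5]
340 [8, 13, 12, 13, 13, 13, 12, 61, 63, 13, 226, 281, 295, 296, 328, 3]
380 [7, 13, 13, 12, 12, 12, 13, 63, 64, 13, 12, 1274, 279, 362, 435, 3]
420 [10, 12, 12, 11, 12, 18, 53, 15, 12, 20, 125, 12, 17, 460, 495, 559]
460 [8, 12, 13, 12, 13, 18, 108, 16, 12, 122, 124, 13, 4, 4, 604, 671]
500 [8, 12, 13, 13, 12, 18, 96, 16, 97, 97, 95, 11, 3, 3, 690, 759]
540 [3, 12, 13, 12, 12, 96, 96, 14, 13, 63, 61, 16, 24, 25, 4, 840]
580 [4, 12, 11, 10, 10, 93, 92, 10, 10, 10, 5, 10, 3, 4, 9, 918]
620 [4, 4, 88, 86, 8, 7, 3, 4, 4, 33, 32, 3, 3, 3, 18, 27]
660 [4, 4, 156, 188, 186, 152, 95, 4, 3, 32, 33, 3, 3, 4, 4, 24]
700 [3, 3, 323, 333, 318, 295, 226, 90, 4, 4, 4, 3, 3, 3, 4, 4]
740 [4, 4, -1, 348, 351, 345, 319, 127, 79, 4, 4, 3, 3, 5, 3, 4]
side rows x 300..740 step40, cols y 640..40
300 [311, 477, 483, 12, 12, 13, 12, 12, 12, 12, 12, 296, 292, 289, 239, 3]
340 [7, 12, 12, 12, 12, 12, 12, 62, 63, 12, 12, 12, 294, 288, 303, 2]
380 [9, 11, 12, 12, 12, 12, 12, 63, 63, 13, 11, 20
[... 710 characters left out ...]
59449376 pivot [507.8 406.3]
white boss [513.1 409.5  93.8] [501.4 400.2  88.1] [531.2 418.  101.2]
nozzle [[455.4 403.8 106.4]
 [455.8 402.  100.4]
 [451.9 407.1 119.7]
 [451.8 404.2 120.2]
 [451.9 401.9 117.5]
 [452.5 400.8 107.9]
 [452.8 399.  101.7]
 [449.1 407.1 120. ]
 [449.2 404.7 117.5]
 [448.7 400.8 124.2]
 [449.4 400.1 111.9]
 [450.  399.1 101.3]
 [446.1 406.7 122.4]
 [446.3 404.7 118.1]
 [446.1 401.3 121.5]
 [446.8 400.7 108.7]
 [447.2 399.3 100.2]
 [444.3 406.8 106.4]
 [444.  403.5 108.8]
 [444.4 401.9 101.6]
 [444.6 399.9  96.7]]
L 415
[[180 179  17  41 302]
 [174 182   3  10  25]
 [175 198   6  18  56]]
R 378
[[238 179   5  12  46]
 [222 181   5  10  36]
 [224 192  22  29 267]]
```

Run:
```python
from h import *
np.set_printoptions(precision=3,suppress=True,linewidth=220)
st=env.state();print(st["tcp_rot"],st["eef_pos"])
d=np.load("c0.npz");P=d["P"].reshape(-1,3);s=env.read_camera("side");Q=cloud(s).reshape(-1,3)
A=np.vstack([P,Q])
# lamp: by height, max extents and distance to cap / holder / spare pivot
for z in range(170,420,25):
    m=(A[:,0]>200)&(A[:,0]<520)&(A[:,1]>0)&(A[:,1]<300)&(abs(A[:,2]-z)<12.5)
    if m.sum()<5: continue
    L=A[m][:,:2];print("lamp z",z,m.sum(),"x",np.percentile(L[:,0],[1,99]),"y",np.percentile(L[:,1],[1,99]),"dist cap",np.percentile(np.hypot(*(L-[445,254]).T),1),"holder",np.percentile(np.hypot(*(L-[366,327]).T),1))
# robot profile relative to TCP at start in arm frame
az=1.105;R=np.array([[np.cos(az),np.sin(az)],[-np.sin(az),np.cos(az)]])
rel=A-st["eef_pos"];rt=rel[:,:2]@R.T
for z in range(-70,520,40):
    m=(abs(rel[:,2]-z)<20)&(abs(rt[:,1])<200)&(abs(rt[:,0])<300)&(A[:,2]>150)
    if m.sum()>5: print("rob dz",z,m.sum(),"radial",np.percentile(rt[m,0],[1,99]),"tang",np.percentile(rt[m,1],[1,99]))
```

```text
[3.142 0.    2.782] [220.042 585.007 292.253]
lamp z 195 914 x [209.942 376.208] y [ 79.88  245.706] dist cap 96.54439986805166 holder 98.95205519672369
lamp z 220 1348 x [218.525 369.882] y [ 87.121 240.58 ] dist cap 101.10077857648173 holder 103.20208923164891
lamp z 245 1071 x [228.104 366.836] y [ 87.853 227.529] dist cap 114.98255576829791 holder 116.15497430192224
lamp z 270 1247 x [238.011 397.898] y [ 71.363 214.487] dist cap 126.47341246627903 holder 130.07003193608767
lamp z 295 2949 x [250.05  428.681] y [ 49.793 198.135] dist cap 138.22258666556354 holder 146.3333012065774
lamp z 320 154 x [350.737 439.549] y [ 42.382 137.854] dist cap 138.5452129181084 holder 189.32385476978243
lamp z 345 151 x [360.067 440.02 ] y [ 38.849 125.821] dist cap 140.77277241305632 holder 202.27079083451645
lamp z 370 164 x [368.882 442.768] y [ 37.193 121.119] dist cap 141.5878451914135 holder 207.8987379371098
lamp z 395 179 x [377.23  445.597] y [ 35.271 116.59 ] dist cap 143.49282600340374 holder 213.76588520206508
rob dz -70 118 radial [-298.902   53.148] tang [-199.235   15.906]
rob dz -30 172 radial [-60.626  58.786] tang [-19.633  16.47 ]
rob dz 10 605 radial [-90.086  82.948] tang [-44.378  21.127]
rob dz 50 853 radial [-91.518  86.683] tang [-45.107  21.212]
rob dz 90 373 radial [-53.225   7.466] tang [-41.84   25.193]
rob dz 130 326 radial [-41.659  16.962] tang [-54.542  19.813]
rob dz 170 773 radial [-82.516  40.116] tang [-69.204  55.732]
rob dz 210 1513 radial [-138.159   41.454] tang [-67.713  48.776]
rob dz 250 2609 radial [-136.011   27.152] tang [-62.904  59.293]
rob dz 290 2337 radial [-209.659  -51.653] tang [-62.96  59.02]
rob dz 330 1998 radial [-269.937 -108.371] tang [-64.34   23.288]
rob dz 370 1138 radial [-265.28  -163.269] tang [-64.502 -11.113]
```

Candidates for the dust cap: the black one on the right tap (top px 234,209), a red one (349,232), and a dark-red one on the wall shelf (side px 427,242). Only the first is black and sits on a spigot, and its top measures z = 124, as it should. The enlarged crop confirms it.

So the left tap is the nozzle tap and the right tap is the capped one. The lamp stands at lower right, and the templates lean at the back left. I'll turn the tool square to the world first, then go to the nozzle lever.

Request:
jog_arm(motion=[[0, 0, -10.3, 0, 0, 0, 0], [0, 0, -10.3, 0, 0, 0, 0], [0, 0, 0, -40, -24, 0, 0], [0, 0, 0, -40, -24, 0, 0], [0, 0, 0, -40, -24, 0, 0], [0, 0, 0, -40, -24, 0, 0], [0, 0, 0, -40, -24, 0, 0], [0, 0, 0, -40, -24, 0, 0], [0, 0, 0, -40, -24, 0, 0], [0, 0, 0, -40, -24, 0, 0]])

```text
t: 2.6
eef_pos: [541.2, 392.0, 292.3]
tcp_rot: [3.141, 0.0, 3.141]
ft_force: [0.4, 1.0, 0.1]
opening: 0.021
grip_force: 0.0
```

Request:
jog_arm(motion=[[0, 0, 0, -19, -5, 30, 0], [0, 0, 0, 0, 0, 40, 0], [0, 0, 0, 0, 0, 40, 0], [0, 0, 0, 0, 0, 20, 0], [0, 0, 0, 0, 0, 0, 0]])

```text
t: 3.22
eef_pos: [558.8, 387.9, 161.4]
tcp_rot: [-3.141, -0.002, 3.141]
ft_force: [0.0, -0.3, 0.2]
opening: 0.005
grip_force: 0.0
```

Run:
```python
from h import *
s=env.state();print(s["eef_pos"],s["ft_force"],s["opening"])
a=env.read_camera("side")["color"][120:240,200:360,::-1];b=env.read_camera("top")["color"][130:250,150:290,::-1]
cv2.imwrite("pics/p1.png",np.hstack([cv2.resize(x,(400,400),interpolation=cv2.INTER_CUBIC) for x in(a,b)]))
```

```text
[558.84168386 387.87450408 161.40274232] [ 0.01064546 -0.26246045  0.17284495] 0.004789235050393227
```

View pics/p1.png

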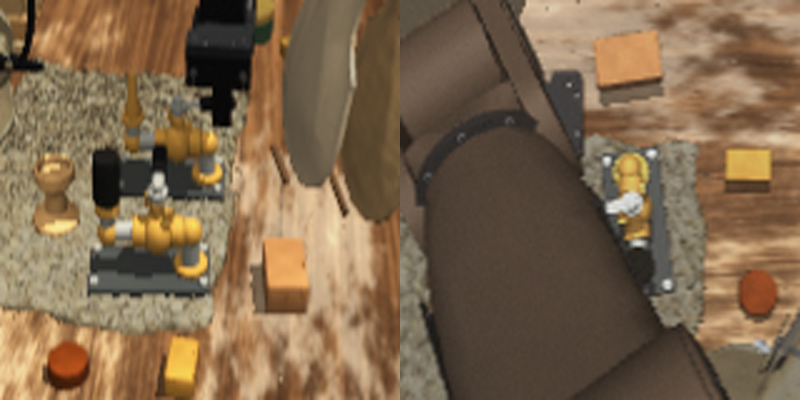

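Request:
jog_arm(motion=[[0, 0, 0, 0, 8, 0, 0], [0, 0, 0, 1, 9, 0, 0], [0, 0, 0, 1, 10, 0, 0], [0, 0, 0, 2, 9, 0, 0], [0, 0, 0, 4, 8, 0, 0], [0, 0, 0, 5, 7, 0, 0], [0, 0, 0, 6, 7, 0, 0], [0, 0, 0, 7, 5, 0, 0], [0, 0, 0, 8, 4, 0, 0], [0, 0, 0, 0, 0, 0, 0]])

```text
t: 4.58
eef_pos: [524.2, 455.6, 162.4]
tcp_rot: [3.141, -0.0, -3.141]
ft_force: [1.1, -0.1, -0.8]
opening: 0.005
grip_force: 0.0
```

Request:
jog_arm(motion=[[0, 0, 0, 2, 0, 0, 0], [0, 0, 0, 2, 0, 0, 0], [0, 0, 0, 0, 0, 0, 0]])

```text
t: 4.95
eef_pos: [521.9, 455.3, 162.5]
tcp_rot: [3.14, 0.003, 3.141]
ft_force: [6.5, 3.4, -1.5]
opening: 0.002
grip_force: 3.1
```

Request:
jog_arm(motion=[[0, 0, 0, 2, 0, 0, 0], [0, 0, 0, 0, 0, 0, 0]])

```text
t: 5.2
eef_pos: [521.3, 455.2, 162.7]
tcp_rot: [3.139, 0.006, 3.141]
ft_force: [13.7, 3.2, -5.8]
opening: 0.006
grip_force: 7.0
```

Request:
jog_arm(motion=[[0, 0, 0, 2, 0, 0, 0], [0, 0, 0, 0, 0, 0, 0]])

```text
t: 5.45
eef_pos: [520.8, 455.2, 162.8]
tcp_rot: [3.138, 0.009, 3.141]
ft_force: [22.4, 1.8, -7.6]
opening: 0.006
grip_force: 11.0
```

Against its stop: the force climbs and the position does not change. I'll back off, rise, turn 45° away from the lamp and go over the cap.

Request:
jog_arm(motion=[[0, 0, 0, -10, 0, 0, 0], [0, 0, 0, -8, 0, -10, 0], [0, 0, -9, 0, 0, -35, 50], [0, 0, -9, 0, 0, -35, 50], [0, 0, -9, 0, 0, -20, 50], [0, 0, -9, 0, 0, 0, 50], [0, 0, -9, 0, 0, 0, 50], [0, 0, 0, 0, 0, 0, 50]])

```text
t: 6.45
eef_pos: [534.9, 454.9, 262.9]
tcp_rot: [3.141, 0.0, -2.357]
ft_force: [0.4, 0.4, 0.0]
opening: 0.514
grip_force: 0.0
```

Run:
```python
from h import *
s=env.state();p=s["eef_pos"];print(p,s["tcp_rot"],s["opening"],s["joints"])
y=s["tcp_rot"][2];t=np.array([np.cos(y),np.sin(y)]);n=np.array([np.sin(y),-np.cos(y)]);d=np.array([445,254])-p[:2];print("tool x,y to cap",d@t,d@n)
```

```text
[534.87787283 454.90927971 262.87707883] [ 3.14135658e+00  6.51490576e-05 -2.35740549e+00] 0.5142758421286651 [ 6.10720995e-01  6.29475439e-01  1.38084806e+00  2.69385306e-04
  1.13124575e+00 -1.74437714e+00]
tool x,y to cap 205.52234011110264 -78.76000515000541
```

Request:
jog_arm(motion=[[0, 0, 0, 34, -13, 0, 50], [0, 0, 0, 34, -13, 0, 50], [0, 0, 0, 34, -13, 0, 50], [0, 0, 0, 34, -13, 0, 50], [0, 0, 0, 35, -13, 0, 50], [0, 0, 0, 34.5, -14, 0, 50], [0, 0, 0, 0, 0, 0, 50]])

```text
t: 7.32
eef_pos: [444.8, 252.3, 262.9]
tcp_rot: [3.141, -0.0, -2.362]
ft_force: [-0.1, -1.1, -0.0]
opening: 0.525
grip_force: 0.0
```

Run:
```python
from h import *
s=env.state();print(s["eef_pos"],s["joints"])
c=env.read_camera("side");a=c["color"][90:240,150:350,::-1];b=env.read_camera("top")["color"][130:280,150:290,::-1]
cv2.imwrite("pics/p2.png",np.hstack([cv2.resize(a,(480,400),interpolation=cv2.INTER_CUBIC),cv2.resize(b,(320,400))]))
P=cloud(c);C=c["color"].astype(int)
m=(P[...,0]>480)&(P[...,0]<600)&(P[...,1]>410)&(P[...,1]<500)&(P[...,2]>84)&(P[...,2]<102);p=P[m];print(len(p),p.mean(0));print(p[:,:].min(0),p.max(0))
```

```text
[444.80061498 252.33006662 262.87865136] [ 3.86749510e-01  3.66393507e-01  1.86899643e+00  1.50787103e-04
  9.06431149e-01 -1.96381052e+00]
45 [504.72086205 444.59074412  94.94069885]
[495.94760541 412.41459621  90.90274735] [512.3898655  470.76533981  97.75437541]
```

View pics/p2.png

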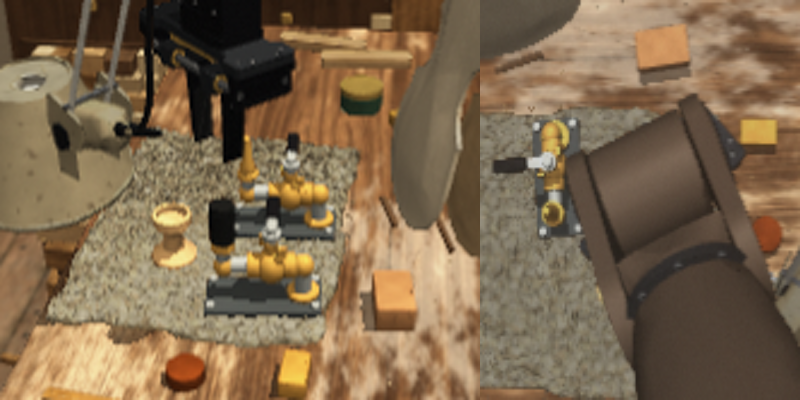

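The picture shows the nozzle lever across the pipe (right panel, 515,163). The open fingers hang over the black cap (left panel, 222,222), clear of the lamp. Next I descend.

Request:
jog_arm(motion=[[0, 0, 0, -1, 1, 20, 50], [0, 0, 0, 0, 0, 20, 50], [0, 0, 0, 0, 0, 20, 50], [0, 0, 0, 0, 0, 14, 50], [0, 0, 0, 0, 0, 12, 50], [0, 0, 0, 0, 0, 0, 50]])

```text
t: 8.18
eef_pos: [445.4, 255.3, 175.6]
tcp_rot: [3.141, -0.001, -2.357]
ft_force: [-0.5, 0.1, -1.0]
opening: 0.527
grip_force: 0.0
```

Request:
jog_arm(motion=[[0, 0, 0, 0, 0, 0, 36], [0, 0, 0, 0, 0, 0, 32], [0, 0, 0, 0, 0, 0, 20], [0, 0, 0, 0, 0, 0, 20], [0, 0, 0, 0, 0, 0, 20]])

```text
t: 8.8
eef_pos: [445.7, 255.2, 176.7]
tcp_rot: [-3.141, 0.001, -2.357]
ft_force: [-0.8, -1.1, 5.9]
opening: 0.306
grip_force: 30.0
```

Request:
jog_arm(motion=[[0, 0, 0, 0, 0, -8, 20], [0, 0, 0, 0, 0, -12, 20], [0, 0, 0, 0, 0, -20, 20], [0, 0, 0, 0, 0, -20, 20], [0, 0, 0, 0, 0, 0, 20]])

```text
t: 9.43
eef_pos: [445.8, 255.3, 237.8]
tcp_rot: [-3.14, 0.003, -2.356]
ft_force: [0.3, 0.3, -0.3]
opening: 0.308
grip_force: 30.0
```

Run:
```python
from h import *
np.set_printoptions(precision=2,suppress=True)
s=env.state();p=s["eef_pos"];y=s["tcp_rot"][2];print(p,y,s["opening"],s["ft_force"])
t=np.array([np.cos(y),np.sin(y)]);n=np.array([np.sin(y),-np.cos(y)])
c=env.read_camera("side");P=cloud(c);C=c["color"].astype(int)
# holder rim from the side camera: light wood, ring at z 60..66
m=(P[...,0]>330)&(P[...,0]<400)&(P[...,1]>290)&(P[...,1]<365)&(P[...,2]>60.5)&(P[...,2]<68)
q=P[m][:,:2];print("rim side",len(q),q.min(0),q.max(0),cv2.minEnclosingCircle(q.astype(np.float32)))
d=np.load("c0.npz");T=d["P"];m=(T[...,0]>330)&(T[...,0]<400)&(T[...,1]>290)&(T[...,1]<365)&(T[...,2]>60.5)
q=T[m][:,:2];print("rim top",len(q),q.min(0),q.max(0),cv2.minEnclosingCircle(q.astype(np.float32)))
m=(P[...,0]>410)&(P[...,0]<490)&(P[...,1]>220)&(P[...,1]<290)&(P[...,2]>115)&(P[...,2]<160);q=P[m];print("cap low side",len(q),q.min(0),q.max(0))
d=np.array([366.5,327.5])-np.array([445,254]);print("go",d@t,d@n)
b=c["color"][90:240,150:350,::-1];cv2.imwrite("pics/p3.png",cv2.resize(b,(640,480),interpolation=cv2.INTER_CUBIC))
```

```text
[445.85 255.34 237.81] -2.3564214667146173 0.30795583275662336 [ 0.32  0.33 -0.35]
rim side 67 [346.22 302.33] [393.25 354.18] ((370.2182312011719, 328.25689697265625), 26.298078536987305)
rim top 77 [343.45 304.66] [389.73 351.48] ((367.3636474609375, 327.98388671875), 23.92115592956543)
cap low side 57 [432.83 238.16 143.96] [461.41 257.87 159.76]
go 3.5599293036373236 107.47942548857016
```

View pics/p3.png

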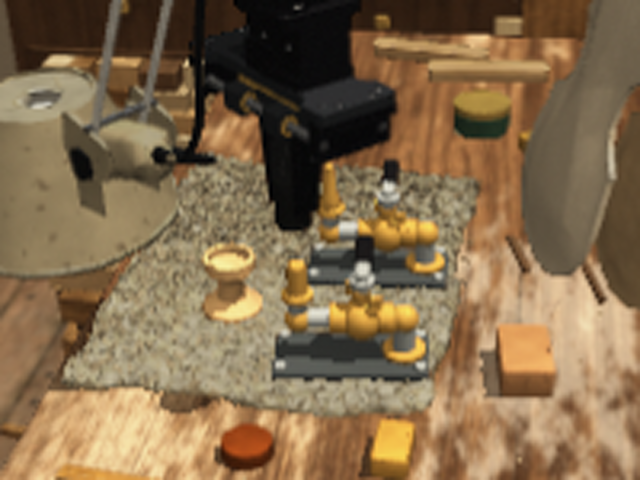

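The cap is off the spigot (bare spigot at 296,280 in the crop) and is held between the fingers. Next I carry it over to the holder.

Request:
jog_arm(motion=[[0, 0, 0, 0.8, 20, 0, 20], [0, 0, 0, 1, 27, 0, 20], [0, 0, 0, 1, 27, 0, 20], [0, 0, 0, 0, 21, 0, 20], [0, 0, 0, 0, 12.4, 0, 20], [0, 0, 0, 0, 0, 20, 20], [0, 0, 0, 0, 0, 20, 20], [0, 0, 0, 0, 0, 20, 20], [0, 0, 0, 0, 0, 0, 20], [0, 0, 0, 0, 0, 0, 20]])

```text
t: 10.72
eef_pos: [367.6, 329.3, 176.6]
tcp_rot: [3.142, 0.0, -2.356]
ft_force: [0.3, 0.5, 0.1]
opening: 0.31
grip_force: 30.0
```

Run:
```python
from h import *
np.set_printoptions(precision=2,suppress=True)
s=env.state();print(s["eef_pos"],s["ft_force"],s["joints"])
c=env.read_camera("side");b=c["color"][130:220,180:300,::-1];cv2.imwrite("pics/p4.png",cv2.resize(b,(800,600),interpolation=cv2.INTER_CUBIC))
```

```text
[367.62 329.34 176.62] [0.28 0.53 0.05] [ 0.6   0.47  2.    0.    0.67 -1.76]
```

View pics/p4.png

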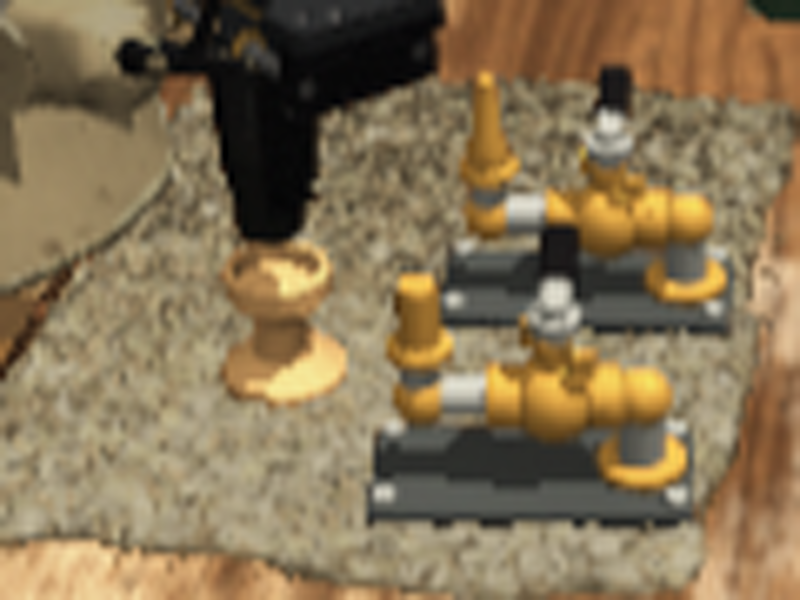

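Request:
jog_arm(motion=[[0, 0, 0, 0, 0, 8, 20], [0, 0, 0, 0, 0, 6, 20], [0, 0, 0, 0, 0, 4, 20], [0, 0, 0, 0, 0, 0, 20]])

```text
t: 11.28
eef_pos: [367.5, 329.1, 157.9]
tcp_rot: [3.141, -0.001, -2.356]
ft_force: [-0.5, -0.5, -0.8]
opening: 0.312
grip_force: 30.0
```

Request:
jog_arm(motion=[[0, 0, 0, 0, 0, 4, 20], [0, 0, 0, 0, 0, 3, 20], [0, 0, 0, 0, 0, 0, 20], [0, 0, 0, 0, 0, 0, 20]])

```text
t: 11.78
eef_pos: [367.6, 329.2, 151.3]
tcp_rot: [3.142, 0.0, -2.356]
ft_force: [0.7, 0.5, 0.8]
opening: 0.306
grip_force: 30.0
```

Request:
jog_arm(motion=[[0, 0, 0, 0, 0, 1.5, 20], [0, 0, 0, 0, 0, 0, 20]])

```text
t: 12.02
eef_pos: [367.6, 329.2, 149.7]
tcp_rot: [3.142, 0.0, -2.356]
ft_force: [0.2, -0.4, -0.4]
opening: 0.306
grip_force: 30.0
```

Request:
jog_arm(motion=[[0, 0, 0, 0, 0, 1, 20], [0, 0, 0, 0, 0, 0, 20]])

```text
t: 12.28
eef_pos: [367.6, 329.2, 148.7]
tcp_rot: [3.142, 0.0, -2.356]
ft_force: [-0.8, -0.2, -0.2]
opening: 0.308
grip_force: 30.0
```

Request:
jog_arm(motion=[[0, 0, 0, 0, 0, 1, 20], [0, 0, 0, 0, 0, 0, 20]])

```text
t: 12.52
eef_pos: [367.6, 329.2, 148.6]
tcp_rot: [-3.141, 0.001, -2.356]
ft_force: [-3.1, -1.9, 13.2]
opening: 0.306
grip_force: 30.0
```

Request:
jog_arm(motion=[[0, 0, 0, 0, 0, 1, 20], [0, 0, 0, 0, 0, 0, 20]])

```text
t: 12.78
eef_pos: [367.7, 329.3, 148.5]
tcp_rot: [-3.141, 0.002, -2.356]
ft_force: [-5.2, -4.1, 27.9]
opening: 0.311
grip_force: 30.0
```

Contact came at TCP z = 148.6, the height worked out for a cap on the cup's floor. I'll relieve the pressure, open and rise.

Request:
jog_arm(motion=[[0, 0, 0, 0, 0, -2, 20], [0, 0, 0, 0, 0, 0, 34], [0, 0, 0, 0, 0, 0, 44], [0, 0, 0, 0, 0, 0, 50], [0, 0, 0, 0, 0, -10, 50], [0, 0, 0, 0, 0, -20, 50], [0, 0, 0, 0, 0, -30, 50], [0, 0, 0, 0, 0, -30, 50], [0, 0, 0, 0, 0, -10, 50], [0, 0, 0, 0, 0, 0, 50]])

```text
t: 14.02
eef_pos: [367.5, 329.2, 249.0]
tcp_rot: [-3.141, 0.001, -2.356]
ft_force: [-0.4, 1.1, 0.2]
opening: 0.524
grip_force: 0.0
```

Run:
```python
from h import *
np.set_printoptions(precision=2,suppress=True)
s=env.state();print(s["eef_pos"],s["ft_force"],s["joints"])
c=env.read_camera("side");b=c["color"][130:220,180:300,::-1];cv2.imwrite("pics/p5.png",cv2.resize(b,(800,600),interpolation=cv2.INTER_CUBIC))
P=cloud(c);m=(abs(P[...,0]-367)<30)&(abs(P[...,1]-328)<30)&(P[...,2]>72)&(P[...,2]<115);q=P[m];print(q.min(0),q.max(0),len(q))
```

```text
[367.54 329.15 248.96] [-0.38  1.05  0.2 ] [ 0.6   0.36  1.93  0.    0.85 -1.76]
[352.86 311.5   72.29] [382.58 343.8   98.98] 120
```

View pics/p5.png

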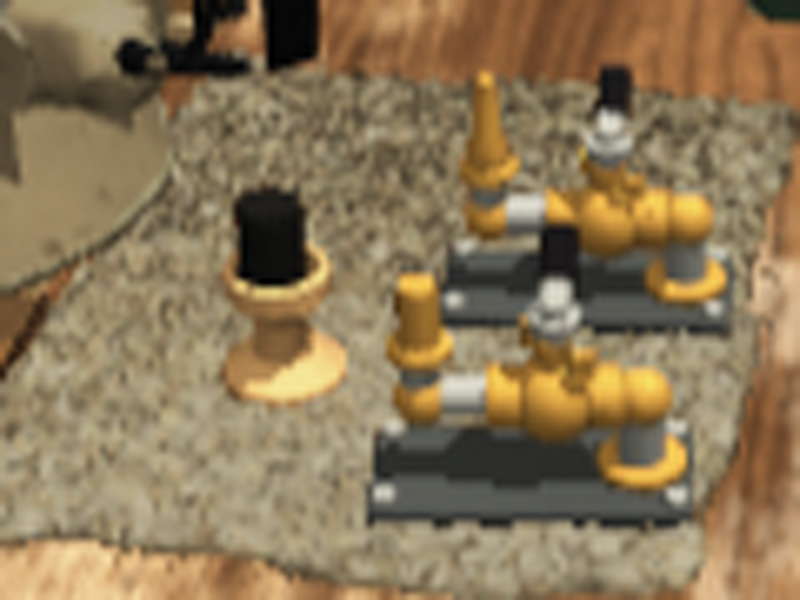

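The cap stands upright in the cup (crop 270,235) with its top at about z = 97. Now the spare lever: I move away from the lamp first, then square up and close the fingers.

Request:
jog_arm(motion=[[0, 0, 0, -13, -21, 0, 20], [0, 0, 0, -13, -22, 0, 0], [0, 0, 0, -13, -22, 0, 0], [0, 0, 0, -13.5, -22, 0, 0], [0, 0, 9, 0, 0, 0, 0], [0, 0, 9, 0, 0, 0, 0], [0, 0, 9, 0, 0, 0, 0], [0, 0, 9, 0, 0, 0, 0], [0, 0, 9, 0, 0, 0, 0], [0, 0, 0, 0, 0, 0, 0]])

```text
t: 15.32
eef_pos: [467.5, 304.1, 248.1]
tcp_rot: [-3.141, -0.001, 3.141]
ft_force: [0.2, 0.5, 0.2]
opening: 0.006
grip_force: 0.0
```

Request:
jog_arm(motion=[[0, 0, 0, 2, 1, 30, 0], [0, 0, 0, 0, 0, 30, 0], [0, 0, 0, 0, 0, 27, 0], [0, 0, 0, 0, 0, 0, 0]])

```text
t: 15.82
eef_pos: [464.4, 305.1, 160.0]
tcp_rot: [-3.14, -0.003, -3.139]
ft_force: [-0.0, 0.2, -0.6]
opening: 0.006
grip_force: 0.0
```

Request:
jog_arm(motion=[[0, 0, 0, -8, 0, 0, 0], [0, 0, 0, -8, 2, 0, 0], [0, 0, 0, -8, 3, 0, 0], [0, 0, 0, -8, 1, 0, 0], [0, 0, 0, -9, 0, 0, 0], [0, 0, 0, -9, -2, 0, 0], [0, 0, 0, -9, -5, 0, 0], [0, 0, 0, -8, -5, 0, 0], [0, 0, 0, -6, -5, 0, 0], [0, 0, 0, 0, 0, 0, 0]])

```text
t: 17.08
eef_pos: [538.1, 294.3, 161.9]
tcp_rot: [3.141, 0.001, 3.141]
ft_force: [0.2, 0.5, 0.2]
opening: 0.007
grip_force: 0.0
```

Request:
jog_arm(motion=[[0, 0, 0, -4, -5, 0, 0], [0, 0, 0, -3, -4, 0, 0], [0, 0, 0, -1, -2, 0, 0], [0, 0, 0, 0, 0, 0, 0]])

```text
t: 17.58
eef_pos: [545.4, 283.6, 161.8]
tcp_rot: [3.142, 0.0, 3.141]
ft_force: [-1.1, 0.6, 1.5]
opening: 0.002
grip_force: 0.2
```

Request:
jog_arm(motion=[[0, 0, 0, 0, -2, 0, 0], [0, 0, 0, 0, -1, 0, 0], [0, 0, 0, 0, 0, 0, 0]])

```text
t: 17.95
eef_pos: [545.6, 281.1, 161.9]
tcp_rot: [3.141, 0.001, 3.141]
ft_force: [1.6, 4.2, -0.7]
opening: 0.007
grip_force: 2.1
```

Request:
jog_arm(motion=[[0, 0, 0, 0, -2, 0, 0], [0, 0, 0, 0, 0, 0, 0]])

```text
t: 18.2
eef_pos: [545.7, 280.2, 162.0]
tcp_rot: [3.139, 0.002, 3.141]
ft_force: [1.8, 14.2, -3.2]
opening: 0.006
grip_force: 6.5
```

Request:
jog_arm(motion=[[0, 0, 0, 0, -2, 0, 0], [0, 0, 0, 0, 0, 0, 0]])

```text
t: 18.45
eef_pos: [545.7, 279.5, 162.0]
tcp_rot: [3.137, 0.003, 3.141]
ft_force: [1.7, 23.5, -5.0]
opening: 0.003
grip_force: 11.3
```

Request:
jog_arm(motion=[[0, 0, 0, 0, 8, 0, 0], [0, 0, 0, 0, 10, 0, 0], [0, 0, 0, 0, 0, -30, 0], [0, 0, 0, 0, 0, -40, 0], [0, 0, 0, 0, 30, -40, 0], [0, 0, 0, 0, 50, 0, 0], [0, 0, 0, 0, 50, 0, 0], [0, 0, 0, 0, 50, 0, 0], [0, 0, 0, 0, 40, 0, 0], [0, 0, 0, 0, 0, 0, 0]])

```text
t: 19.7
eef_pos: [544.3, 517.1, 270.8]
tcp_rot: [-3.141, -0.0, -3.139]
ft_force: [-0.7, -0.7, 0.2]
opening: 0.002
grip_force: 0.0
```

Run:
```python
from h import *
np.set_printoptions(precision=2,suppress=True)
print(env.state()["eef_pos"])
c=env.read_camera("side");b=c["color"][130:250,180:340,::-1]
t=env.read_camera("top");a=t["color"][130:280,150:290,::-1]
cv2.imwrite("pics/p6.png",np.hstack([cv2.resize(b,(480,400),interpolation=cv2.INTER_CUBIC),cv2.resize(a,(320,400))]))
for n,k in(("side",c),("top",t)):
    P=cloud(k);C=k["color"].astype(int)
    for nm,pv,x0,x1,y0,y1 in(("spare",(498,257.6),515,590,235,300),("noz",(504,405.5),480,530,425,490)):
        m=(P[...,0]>x0)&(P[...,0]<x1)&(P[...,1]>y0)&(P[...,1]<y1)&(P[...,2]>86)&(P[...,2]<102)
        q=P[m][:,:2]-pv
        if len(q)>5: print(n,nm,len(q),"dir deg",np.degrees(np.arctan2(*q.mean(0)[::-1])))
    m=(abs(P[...,0]-367)<30)&(abs(P[...,1]-328)<30)&(P[...,2]>80)&(P[...,2]<115);q=P[m];print("cap",q.min(0),q.max(0),len(q))
```

```text
[544.35 517.13 270.8 ]
side spare 113 dir deg 5.024024501721266
side noz 42 dir deg 89.48816290182464
cap [352.54 308.65  80.4 ] [384.01 343.5   98.74] 96
top spare 99 dir deg 8.345248650979363
top noz 90 dir deg 92.24391092123652
cap [352.57 313.2   82.63] [380.89 342.03 101.67] 96
```

View pics/p6.png

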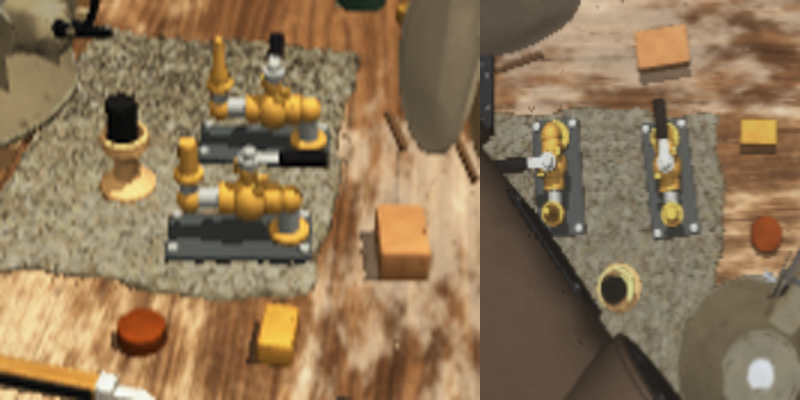

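The nozzle lever lies across its pipe (top panel 515,165) and the spare lever in line with its pipe (660,120). Each was pushed against its stop. The cap stands in the cup (left panel 122,118), the bystanders lie where they were, and the arm is clear.

```bash
python3 -c "
from cell import env
print(env.job_done())"
```

```text
the job is handed in; nothing more can be done
None
```

The changeover is done in the order asked and handed in at about 20 s: nozzle tap shut against its stop, dust cap standing open end down in the holder's cup, spare tap fully open against its stop; the rosin, wax and cork were not touched.

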